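# Reset the printer's stop and show the printed bracket to the inspection camera

### The arm

A 6-joint arm with a two-finger parallel gripper is mounted at the origin on the work surface. World frame = base frame: x ahead of the robot, y to its left, z up, the work surface at z = 0. Lengths are in mm, angles in rad, forces in N, time in s.
With the tool pointing down it reaches from about 400 to 925 mm from the base axis. Payload 12.5 kg.
Tool frame: the origin (TCP) lies at the very end of the fingers, on their centre line; the grasp point (between the pads) lies r.grasp_offset behind it (r.grasp_offset is the distance from the TCP to the grasp point, in mm); z points along the fingers, x is the direction in which the jaws open and shut, and the axes are right-handed (so a half turn about z gives the same grasp; the last joint's range is limited). The gripper opens to 95 mm and grips with 3 to 60 N. Pads are 20 mm wide; open, the fingers measure 119 mm over their backs; the gripper's body (75 mm by 180 mm) begins 59 mm behind the grasp point.
Start: joints at [1.141, 0.491, 1.559, -0, 1.092, -0.106], TCP at [198.841, 592.545, 214.661] pointing down, gripper open.
Joint ranges: [-3.1, 3.1], [-0.84, 2.19], [0.05, 2.79], [-1.13, 4.28], [0.06, 2.93], [-2.69, 2.69]. Speed limits (rad/s): [2.22, 2.22, 2.79, 3.14, 3.14, 3.14].

### API

Orientations are given as a rotation vector (axis times angle).
In Python, from plant import r gives the robot as it stands. The module is installed in compiled form; this text tells all that it offers.
- The arm moves only by the shell command python3 -m pendant 'ROWS' [FORCE]. ROWS is JSON, one flat list of numbers, 7 for each row, row after row: the turn, a rotation vector about the tool's x, y, z in degrees, then the shift along the tool's x, y, z in cm, then the finger opening in cm, from 0 to 9.51. A call has 1 to 12 rows; each row shifts and turns the commanded pose from where the row before left it, along the tool's axes as they then stand; what a row does not reach is not made up. A row lasts 1/8 s, in which the tool goes at most 62.5 mm and 10.7 degrees, less where a joint would pass 70% of its speed; a pose out of reach is approached as far as the arm can. A call with a gripper value outside its range is refused whole. The fingers move at their own pace and stop on an object; FORCE is the grip in N (left out, the last holds). Time passes only in rows, so rows that do not move let the fingers close. It gives the time, the measured TCP pose, the force and the opening at its end, in the units of the state.
- r.sense(): the state, without advancing time (a new reading comes with each control period).
- r.grab_frame(name): name is "scene" or "top"; returns (picture, depth): 480x640x3 uint8, red, green, blue; 480x640 float32, mm along the optical axis (not along the pixel's ray), 0 where there is no reading.
- r.camera_params(name): a dict with "mtx" (3x3 intrinsics, pixels), "R" (3x3) and "t" (3): a world point X has camera coordinates R X + t. Camera axes: x right, y down, z forward; pixel columns grow to the right and rows downward; lengths in mm; the calibration is good to about 2 mm. A picture is of the moment at which its call begins. camera_params takes no time and is no camera call.
- r.close_job(): hands the job in, once; it reports no verdict.
The state is a dict: "clock": time; "joints": joint angles; "qvel": joint speeds; "joint_torque": joint torques, N m; "position": TCP position; "ee_rot": TCP orientation; "contact_force": force on the tool from outside, world axes, zero at the start; "torque": the same for the moment, N m; "gripper_width": finger opening in mm.
Only numpy, scipy, OpenCV 4.12 (cv2) and the standard library are available. Lean on these libraries where they do the work, as an engineer would, in place of code of your own. Each camera call takes 0.05 s, during which the arm holds its last target.

### The job

Clear the finished job at the printer's stop box: push the mushroom head fully down, let it spring back up, then twist it clockwise as far as it goes to reset it. Only then take the bracket with the round boss off the printer's bed and hold it up to the inspection camera, upright, with the boss looking squarely into the lens and its face centred over the round target, 150 mm from the lens and at the height of the lens. Finish while holding it there, still in the gripper, and leave everything else where it is.

Things in the scene. Friction and masses are not known exactly. Their poses are not given: they have to be found in the camera images.
- printer: Black 3D printer, fixed. Origin on the table under the bed's centre; bed 235 x 235 mm along x and y, flat top 85 mm above the table, open above. A portal 377 mm high and 420 mm wide stands 280 to 320 mm from the origin in +y, its print head 240 mm or more. Three grey printed parts stand on the bed, about 100 mm or more apart.
- bracket: The part to show: grey printed bracket, 40 to 85 g, loose on the bed. Plate 12 mm thick (x), 40 wide (y), 64 high (z), on a 6 mm high foot, x -20 to +24 mm, as wide. Round boss, 26 mm diameter with a dark bore, 10 mm proud of the plate's -x side; small rib on +x. Origin: centre of the plate's underside, z up. Its narrow side edges (y = -20 and +20 mm) are free from top to bottom for gripping.
- boss_face (a point): Centre of the bracket's boss face: 16 mm from the bracket's origin in its -x, 36 mm above its underside. The boss looks along the bracket's -x.
- window_frame: Another grey printed part on the bed, of the same outline as the bracket (40 mm wide, 64 mm high) but with a square window through its plate and no boss. Leave it alone. Origin: centre of its underside.
- pulley: Another grey printed part on the bed: a round grooved pulley, 44 mm diameter, 44 mm high. Leave it alone. Origin: centre of its underside.
- stop_box: Grey stop box, 90 x 90 mm, 50 mm high, fixed to the table, with the mushroom on top at its centre. Origin: centre of its underside.
- stop_top (a point): Centre of the top of the mushroom head, 86 mm above the table when not pressed. The head is round, 40 mm diameter and 22 mm high, on a 22 mm stem that leaves a 14 mm gap between the head's underside and the box.
- stop_press (a joint): How far the mushroom is pushed down, in m: 0 is up, 0.008 fully down. A spring brings it back up; it takes 1.5 N to start and 5 N at the bottom.
- stop_turn (a joint): Twist of the mushroom head in rad: grows clockwise seen from above, to a stop at 0.9 (reset). It starts near 0 and stays where it is left; it turns with 0.06 N m.
- camera_stand: Inspection camera on a 6 mm aluminium base, fixed: a 90 mm disc with a dark ring and dot (the target) and, at the other end, 195 mm from it, a post with a grey camera (55 mm wide, top 228 mm above the table) looking level, back over the target. Origin: on the table at the target's centre; x points from target to camera, so the camera looks along -x.
- view_spot (a point): The point in the air where the boss face's centre is to be held: straight above the target's centre, 200 mm above the table, 150 mm in front of the lens.
- lens (a point): Centre of the front of the camera's lens, 200 mm above the table.
- scraper: Bystander: flat scraper lying on the table. Leave it alone.
- screwdriver: Bystander: screwdriver lying on the table. Leave it alone.
- glue: Bystander: small bottle, 38 mm diameter, 100 mm high, standing on the table. Leave it alone. Origin: centre of its underside.
- reel: Bystander: empty black reel, 100 mm diameter, 48 mm high, lying flat. Leave it alone.

How it is judged (in metres and radians):
On the way, in this order (a step that is already met when the one before it is completed fails the run):
1. the mushroom is pushed fully down (value of joint stop_press above 0.006 m), for 0.05 s.
2. the mushroom is up again and twisted clockwise to its stop (value of joint stop_turn above 0.7 rad and value of joint stop_press below 0.003 m), for 0.2 s.
3. the bracket is lifted clear of the bed in the gripper (height (world z) of bracket above 0.115 m and contact force between bracket and the fingers above 0.5 N), for 0.2 s.
At the end, for the whole second after the job is handed in: Bracket held still in the gripper alone: boss face within 25 mm of the viewing spot, upright within 0.17 rad, boss towards the lens and square within 0.2 rad; mushroom up and twisted past 0.7 rad; all other things within 30 mm of their start and upright (all of step 2 and distance between boss_face and view_spot below 0.025 m and angle between bracket's own z axis and vertical below 0.17 rad and angle between the x axis of bracket and the x axis of camera_stand, either way round below 0.2 rad and x of lens in the frame of bracket below -0.1 m and contact force between bracket and the fingers above 0.5 N and contact force between bracket and camera_stand below 0.1 N and linear speed of bracket below 0.03 m/s and distance of each of window_frame, pulley, scraper, screwdriver, glue, reel from where it was at the start of the episode below 0.03 m and angle between each of window_frame, pulley, glue's own z axis and vertical below 0.5 rad); the arm keeps its last pose, push and grip.
It fails at once if another part or bystander is moved by more than 30 mm or knocked over (not (distance of each of window_frame, pulley, scraper, screwdriver, glue, reel from where it was at the start of the episode below 0.03 m and angle between each of window_frame, pulley, glue's own z axis and vertical below 0.5 rad)).
It also fails if it takes over 56 s, if anything falls off the work surface, if the arm or the gripper's body presses on something with over 40 N, if the wrist force passes 120 N, or if a joint passes its speed limit or range.

## Working session

There is one attempt and no reset: what is moved stays moved. The work goes in short steps, Python scripts to look and compute and a shell command to move; the robot and the scene stay as the last step left them, time stands still between calls to the robot, and variables do not carry over. Pictures are saved under pics/ and viewed, and the job is handed in when it is done.

```bash
mkdir -p pics; python3 - <<'E'
from plant import r
import cv2,numpy as np
s=r.sense();print({k:np.round(v,3) for k,v in s.items()}, r.grasp_offset)
for n in("scene","top"):
    im,d=r.grab_frame(n);cv2.imwrite(f"pics/{n}0.png",im[:,:,::-1]);np.savez(f"pics/{n}0.npz",im=im,d=d)
    p=r.camera_params(n);print(n,p["mtx"],p["R"],p["t"],(d>0).mean())
E
```

```text
{'clock': np.float64(0.0), 'joints': array([ 1.141,  0.492,  1.559,  0.   ,  1.092, -0.106]), 'qvel': array([-0.001,  0.001, -0.   , -0.001, -0.001, -0.002]), 'joint_torque': array([-2.0000e-03, -6.1263e+01, -2.5818e+01,  6.9000e-02,  4.8000e-02,
       -0.0000e+00]), 'position': array([198.726, 592.311, 214.046]), 'ee_rot': array([ 2.550e+00,  1.834e+00, -2.000e-03]), 'contact_force': array([-0.116, -0.13 ,  0.851]), 'torque': array([-0.02 , -0.006,  0.007]), 'gripper_width': np.float64(95.183)} 18.8
scene [[490.34975447   0.         322.58505696]
 [  0.         490.34975447 239.93998202]
 [  0.           0.           1.        ]] [[-0.24480346  0.96956097 -0.00477474]
 [ 0.80149871  0.19959355 -0.56370403]
 [-0.54559242 -0.14182364 -0.82596305]] [  91.23144635 -379.79323968 1370.81042511] 0.9958951822916666
top [[432.98057114   0.         312.14456965]
 [  0.         432.98057114 231.65876147]
 [  0.           0.           1.        ]] [[ 0.00927541 -0.99986161  0.01381006]
 [-0.98993515 -0.01113196 -0.14108324]
 [ 0.14121744 -0.01236246 -0.98990141]] [  30.53204816  562.19412842 1065.76229296] 0.9959244791666667
```

View pics/scene0.png

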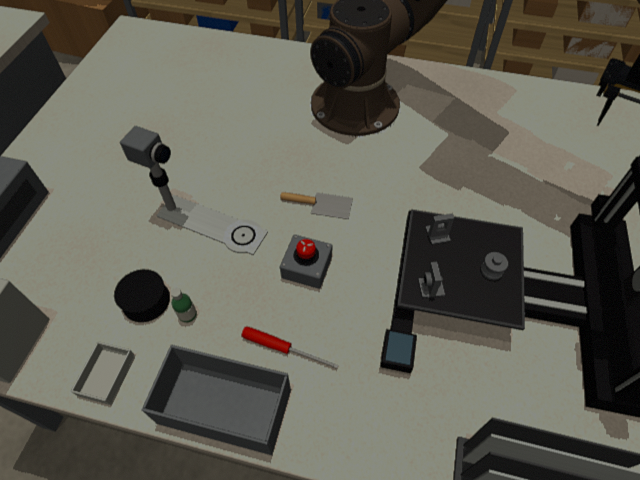

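View pics/top0.png

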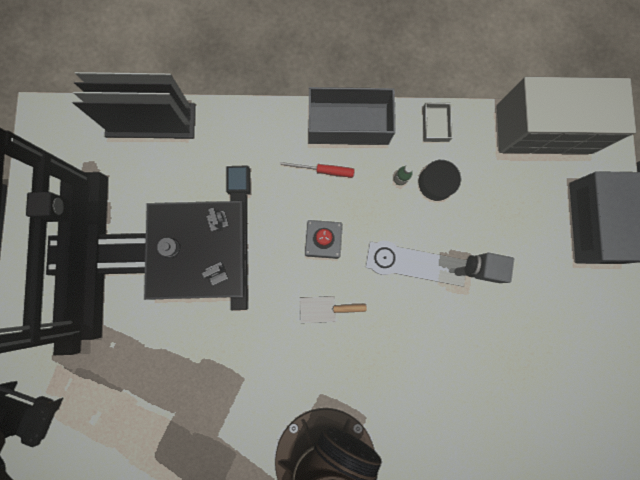

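```bash
cat > h.py <<'E'
import numpy as np,cv2
from plant import r
def P(n): 
    p=r.camera_params(n);return np.array(p["mtx"]),np.array(p["R"]),np.array(p["t"])
def ray(n,u,v):
    K,R,t=P(n);d=R.T@np.linalg.inv(K)@np.array([u,v,1.]);return -R.T@t,d
def plane(n,u,v,z):
    o,d=ray(n,u,v);return o+d*(z-o[2])/d[2]
def two(a,b):
    o1,d1=ray("scene",*a);o2,d2=ray("top",*b)
    A=np.stack([d1,-d2],1);s=np.linalg.lstsq(A,o2-o1,rcond=None)[0]
    p,q=o1+d1*s[0],o2+d2*s[1];return (p+q)/2,np.linalg.norm(p-q)
def cloud(n,d):
    K,R,t=P(n);v,u=np.mgrid[:480,:640]
    c=np.stack([(u-K[0,2])/K[0,0]*d,(v-K[1,2])/K[1,1]*d,d],-1)
    return (c-t)@R
def proj(n,X):
    K,R,t=P(n);c=K@(R@np.asarray(X,float)+t);return c[:2]/c[2]
E
python3 - <<'E'
import cv2,numpy as np
from h import *
S=np.load("pics/scene0.npz");T=np.load("pics/top0.npz")
a=cv2.resize(S["im"][195:340,385:545],None,fx=4.8,fy=4,interpolation=3)[:,:,::-1]
a=cv2.resize(S["im"][195:325,395:535],None,fx=4,fy=4,interpolation=3)[:,:,::-1]
b=cv2.resize(T["im"][190:310,135:255],None,fx=5,fy=5,interpolation=3)[:,:,::-1]
cv2.imwrite("pics/a.png",np.clip(a*1.6,0,255));cv2.imwrite("pics/b.png",np.clip(b*1.6,0,255))
for n,D in(("scene",S),("top",T)):
    C=cloud(n,D["d"]);im=D["im"].astype(int)
    m=(im[...,0]>120)&(im[...,1]<70)&(im[...,2]<70)
    k,l,st,c=cv2.connectedComponentsWithStats(m.astype(np.uint8))
    for i in range(1,k):
        if st[i,4]>30:
            q=C[l==i];print(n,c[i],st[i],np.median(q,0),q.min(0),q.max(0))
E
```

```text
scene [305.59444444 246.45      ] [297 239  18  15 180] [548.15757952   9.34173485  85.02003263] [529.73506447  -8.61762563  79.73527814] [563.74549742  26.19535922  89.21228515]
scene [265.21040189 338.41607565] [242 327  48  25 423] [735.42152855 -22.6954025   23.52515575] [721.13114232 -72.27344376  14.61675866] [1074.64133873  181.76316106  918.58339288]
top [335.2231405  170.00826446] [317 165  37  11 242] [729.3811943  -24.27528233  23.60340836] [716.62176226 -70.96401605  14.73896812] [743.90868075  24.83336492  29.57455174]
top [323.98666667 236.86666667] [317 229  15  16  75] [542.30817616   7.75848142  84.80410269] [525.39423805  -9.53244862  79.19648458] [562.9351691   24.9170595   89.46491622][ WARN:0@0.611] global loadsave.cpp:1063 imwrite_ Unsupported depth image for selected encoder is fallbacked to CV_8U.
```

View pics/a.png

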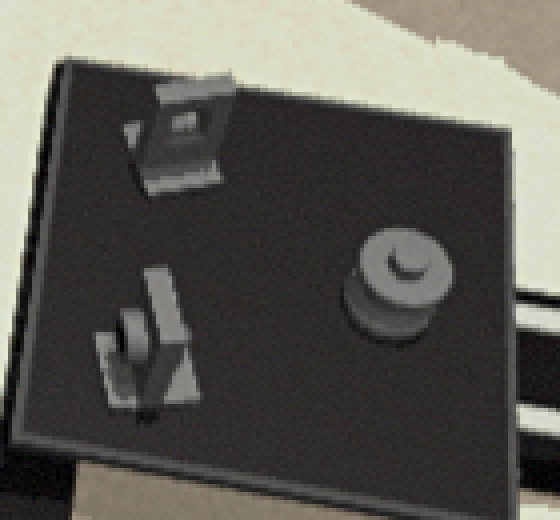

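View pics/b.png

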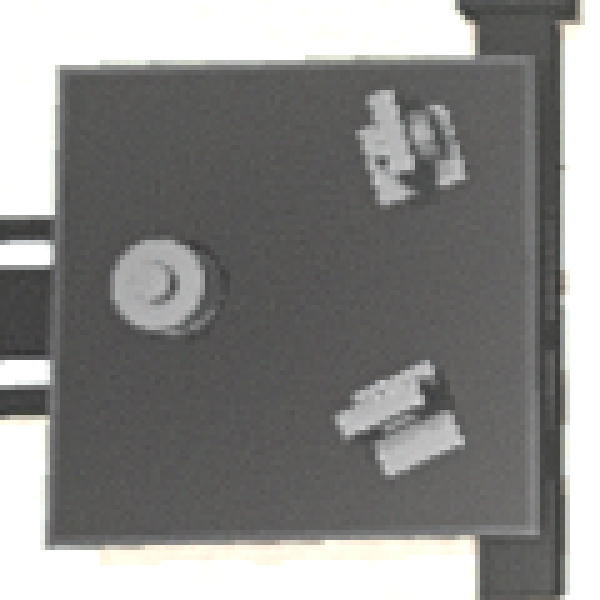

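```bash
python3 - <<'E'
from h import *
S=np.load("pics/scene0.npz");T=np.load("pics/top0.npz")
for n,D,box in(("scene",S,(240,305,408,450)),("top",T,(200,240,195,235))):
    C=cloud(n,D["d"]);a,b,c,d=box
    q=C[a:b,c:d].reshape(-1,3); z=q[:,2]
    print(n,np.percentile(z[z>70],[5,50]),z.max(),np.histogram(z,np.arange(60,170,5)))
    pl=q[(z>z.max()-9)];pl=pl[pl[:,2]>135]
    r_=cv2.minAreaRect(pl[:,:2].astype(np.float32));print("toprect",r_,len(pl),np.median(pl[:,2]))
    mid=q[(z>95)&(z<135)];print("mid",mid.min(0),mid.max(0))
    foot=q[(z>88)&(z<95)];print("foot",cv2.minAreaRect(foot[:,:2].astype(np.float32)))
    # all bed
    if n=="top":
        bed=(C[...,2]>80)&(C[...,2]<90)&(C[...,1]>100)
        k,l,st,ce=cv2.connectedComponentsWithStats(bed.astype(np.uint8));i=1+np.argmax(st[1:,4]);print("bed",cv2.minAreaRect(C[l==i][:,:2].astype(np.float32)),np.median(C[l==i][:,2]))
    else:
        bed=(C[...,2]>80)&(C[...,2]<90)&(C[...,1]>100)
        k,l,st,ce=cv2.connectedComponentsWithStats(bed.astype(np.uint8));i=1+np.argmax(st[1:,4]);print("bed",cv2.minAreaRect(C[l==i][:,:2].astype(np.float32)),np.median(C[l==i][:,2]))
    # stop box
    b=(abs(C[...,0]-547)<70)&(abs(C[...,1]-8)<70)
    for lo,hi in((45,55),(75,95)):
        w=C[b&(C[...,2]>lo)&(C[...,2]<hi)];print("stop",lo,cv2.minAreaRect(w[:,:2].astype(np.float32)),np.median(w[:,2]),w[:,2].max())
    im=D["im"].astype(int)
    cx=C[(abs(C[...,0]-500)<150)&(C[...,1]<-90)&(C[...,1]>-420)&(C[...,2]>165)&(C[...,2]<250)]
    print("cam",cv2.minAreaRect(cx[cx[:,2]>212][:,:2].astype(np.float32)),cx[:,2].max(),len(cx))
E
python3 - <<'E'
import cv2,numpy as np
S=np.load("pics/scene0.npz");T=np.load("pics/top0.npz")
a=cv2.resize(S["im"][110:260,110:280],None,fx=4,fy=4,interpolation=3)[:,:,::-1]
b=cv2.resize(T["im"][215:305,350:530],None,fx=4,fy=4,interpolation=3)[:,:,::-1]
cv2.imwrite("pics/c.png",a);cv2.imwrite("pics/d.png",b)
E
```

```text
scene [82.36408255 85.11238975] 918.5833928752019 (array([   0,    0,    0,    2, 1312,  855,  143,    9,   16,   16,   19,
         24,   36,   41,   61,   28,   22,  125,    8,    0,    0]), array([ 60,  65,  70,  75,  80,  85,  90,  95, 100, 105, 110, 115, 120,
       125, 130, 135, 140, 145, 150, 155, 160, 165]))
toprect ((1074.641357421875, 181.76316833496094), (0.0, 0.0), 0.0) 13 918.5833928752019
mid [564.45142506 247.60074393  96.18183365] [603.0577305  282.93333539 134.92018698]
foot ((544.2394409179688, 264.31683349609375), (143.77877807617188, 83.97425079345703), 13.87283992767334)
bed ((510.62860107421875, 323.68359375), (237.9270477294922, 235.4121856689453), 2.0034525394439697) 84.42661228016081
stop 45 ((545.431396484375, 7.369960784912109), (89.96559143066406, 91.42420196533203), 86.01045227050781) 49.64643097631976 54.89388036523907
stop 75 ((544.8402099609375, 7.077581405639648), (38.892852783203125, 38.33907699584961), 35.345787048339844) 84.73690283238238 89.21228514652759
cam ((467.754638671875, -342.32781982421875), (86.10714721679688, 56.003875732421875), 79.07
[... 433 characters left out ...]
7331 246.24433005  95.21776855] [600.35891092 282.2006995  134.95064397]
foot ((580.5192260742188, 275.6738586425781), (94.57437133789062, 95.44174194335938), 2.017493963241577)
bed ((510.409423828125, 324.07958984375), (235.46612548828125, 235.80213928222656), 2.1086530685424805) 84.8974119018948
stop 45 ((544.9007568359375, 7.340507507324219), (89.76953125, 89.95504760742188), 86.40467071533203) 49.80648255808597 54.96696836051358
stop 75 ((544.93115234375, 6.787410736083984), (36.71782684326172, 39.08955383300781), 44.95285415649414) 85.33186897888946 90.9845483468834
cam ((466.7274169921875, -342.2458801269531), (84.43981170654297, 55.19921875), 79.97987365722656) 231.94299602055003 1166
```

View pics/c.png

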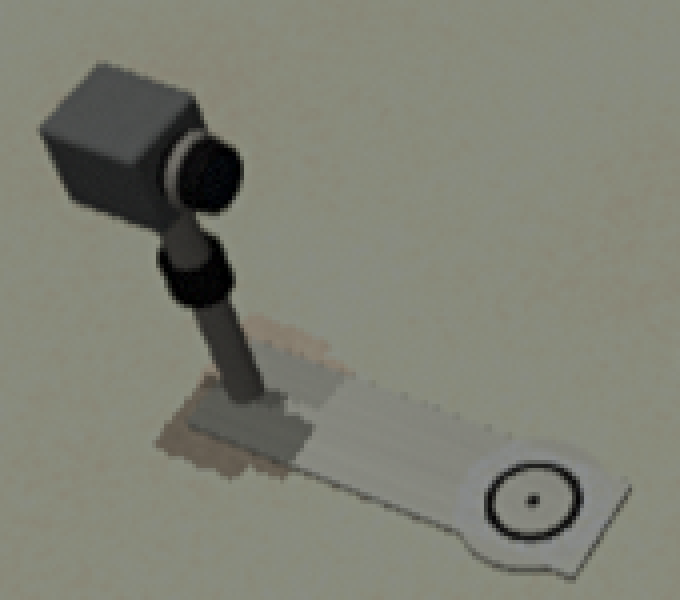

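View pics/d.png

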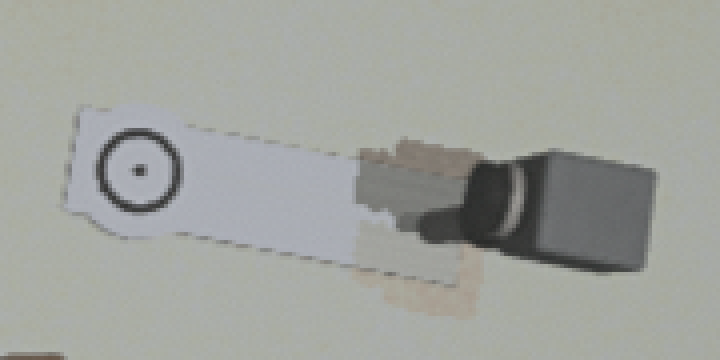

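```bash
python3 - <<'E'
from h import *
S=np.load("pics/scene0.npz");T=np.load("pics/top0.npz")
print("target two",two((242.9,234.6),(384.4,257.1)),plane("scene",242.9,234.6,6),plane("top",384.4,257.1,6))
for n,D in(("scene",S),("top",T)):
    C=cloud(n,D["d"])
    # dark ring centroid
    K,R,t=P(n);m=(np.linalg.norm(C[...,:2]-plane(n,*((242.9,234.6) if n=="scene" else (384.4,257.1)),6)[:2],axis=-1)<40)&(D["im"].max(-1)<80)
    print("ring",C[m].mean(0),cv2.minAreaRect(C[m][:,:2].astype(np.float32)),m.sum())
    reg=(abs(C[...,0]-582)<45)&(abs(C[...,1]-265)<45)
    z=C[...,2]
    f=lambda m:(cv2.minAreaRect(C[m][:,:2].astype(np.float32)),m.sum(),np.median(C[m],0))
    print(n,"plate top",f(reg&(z>144)&(z<158)))
    g=reg&(D["im"].mean(-1)>62)&(z<105)
    print("foot+",f(reg&(z>88.5)&(z<96)&(D["im"].mean(-1)>60)))
    print("upper",f(reg&(z>98)&(z<158)))
    p=C[reg&(z>98)&(z<158)];print(np.round(p[np.argsort(p[:,1])][:12],0).tolist())
E
```

```text
target two (array([ 501.57814979, -153.87498446,    6.41603004]), np.float64(0.39946762275916203)) [ 501.34247766 -154.23187036    6.        ] [ 501.56037083 -153.75362966    6.        ]
ring [ 503.76813767 -153.17394397    6.00475288] ((502.6304016113281, -153.52012634277344), (52.8677978515625, 54.50569152832031), 12.895598411560059) 137
scene plate top (((580.570068359375, 265.4873352050781), (41.69730758666992, 13.052583694458008), 20.10963249206543), np.int64(135), array([582.25451489, 265.78148577, 147.91312614]))
foot+ (((581.0404663085938, 267.5422058105469), (40.43254089355469, 43.458858489990234), 20.8855037689209), np.int64(100), array([586.2187456 , 280.59193887,  90.47315793]))
upper (((582.3986206054688, 264.9646301269531), (39.69822311401367, 34.44500732421875), 47.9752311706543), np.int64(402), array([590.10227613, 264.10582684, 132.92083072]))
[[575.0, 248.0, 114.0], [575.0, 248.0, 125.0], [579.0, 248.0, 117.0], [577.0, 248.0, 125.0], [579.0, 248.0, 124.0], [578.0, 248.0, 112.0], [580.0, 249.0, 123.0], [579.0, 249.0, 110.0], [579.0, 249.0, 132.0], [581.0, 249.0, 121.
[... 305 characters left out ...]
8495407104492), np.int64(94), array([580.11511171, 265.92998567, 148.66958416]))
foot+ (((589.9197998046875, 257.74609375), (71.93231201171875, 70.43378448486328), 0.6277626752853394), np.int64(119), array([573.25588223, 257.28776544,  90.6787675 ]))
upper (((580.7926635742188, 264.385498046875), (35.3191032409668, 35.74246597290039), 59.503700256347656), np.int64(206), array([578.46279468, 261.22448072, 140.5752489 ]))
[[575.0, 247.0, 126.0], [578.0, 248.0, 121.0], [581.0, 249.0, 120.0], [574.0, 249.0, 130.0], [579.0, 249.0, 130.0], [574.0, 249.0, 116.0], [583.0, 249.0, 118.0], [577.0, 249.0, 128.0], [582.0, 250.0, 128.0], [584.0, 250.0, 128.0], [573.0, 250.0, 123.0], [587.0, 251.0, 123.0]]
```

```bash
python3 -m pendant '[0,0,0,-3.2,3.7,0,0, 0,0,0,-3.2,3.7,0,0, 0,0,0,-3.2,3.7,0,0, 0,0,0,-3.2,3.7,0,0, 0,0,0,-3.2,3.7,0,0, 0,0,0,-3.2,3.7,0,0, 0,0,0,-3.2,3.7,0,0, 0,0,0,-3.2,3.7,0,0, 0,0,0,-3.2,3.7,0,0, 0,0,0,-3.2,3.7,0,0, 0,0,0,-3.2,3.7,0,0, 0,0,0,-3.2,3.7,0,0]' 10
cat >> h.py <<'E'
from scipy.spatial.transform import Rotation as Ro
def to(x,y,z):
    s=r.sense();R=Ro.from_rotvec(s["ee_rot"]).as_matrix();d=R.T@(np.array([x,y,z])-s["position"])
    print("clock",s["clock"],"pos",s["position"].round(1),"joints",s["joints"].round(2),"F",s["contact_force"].round(1),"w",s["gripper_width"].round(1))
    print("yaw of tool x",np.degrees(np.arctan2(R[1,0],R[0,0])).round(2),"toolz",R[:,2].round(4),"go cm",(d/10).round(2))
E
python3 -c "
from h import *
to(545,7,100)"
```

```text
clock: 1.6
position: [498.2, 85.7, 214.5]
ee_rot: [-2.55, -1.834, 0.0]
contact_force: [0.9, 0.6, -0.1]
gripper_width: 0.6Traceback (most recent call last):
  File "<string>", line 3, in <module>
    to(545,7,100)
    ~~^^^^^^^^^^^
  File "h.py", line 22, in to
    print("clock",s["clock"],"pos",s["position"].round(1),"joints",s["joints"].round(2),"F",s["contact_force"].round(1),"w",s["gripper_width"].round(1))
                                                                                                                            ^^^^^^^^^^^^^^^^^^^^^^^^
AttributeError: 'float' object has no attribute 'round'
```

```bash
sed -i 's/s\["gripper_width"\].round(1)/round(float(s["gripper_width"]),1)/' h.py
python3 -c "
from h import *
to(545,7,100)"
```

```text
clock 1.6 pos [498.2  85.7 214.5] joints [ 0.04  0.32  1.85  0.    0.97 -1.21] F [ 0.9  0.6 -0.1] w 0.6
yaw of tool x 71.44 toolz [-2.e-04  1.e-04 -1.e+00] go cm [-5.97  6.95 11.45]
```

```bash
python3 -m pendant '[0,0,0,-3,3.5,3,0, 0,0,0,-2.97,3.45,4,0, 0,0,0,0,0,4.4,0, 0,0,0,0,0,0,0, 0,0,0,0,0,0,0]'
python3 - <<'E'
from h import *
to(545,7,76)
im,d=r.grab_frame("scene");C=cloud("scene",d)
cv2.imwrite("pics/p1.png",cv2.resize(im[150:300,230:400],None,fx=4,fy=4)[:,:,::-1])
E
```

```text
clock: 2.22
position: [544.9, 8.9, 101.9]
ee_rot: [2.549, 1.835, 0.001]
contact_force: [1.3, 0.8, 0.9]
gripper_width: 0.3
clock 2.225 pos [544.9   8.9 101.9] joints [-0.11  0.52  1.87  0.    0.74 -1.35] F [1.3 0.8 0.9] w 0.3
yaw of tool x 71.48 toolz [ 0.001  0.    -1.   ] go cm [-0.17  0.07  2.59]
```

View pics/p1.png

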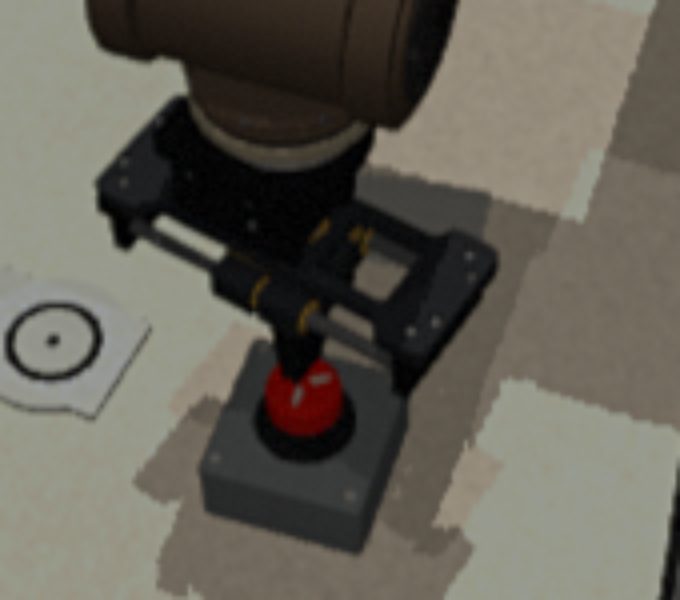

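```bash
python3 -m pendant '[0,0,0,-0.1,0,1.2,0, 0,0,0,0,0,0.6,0, 0,0,0,0,0,0.4,0, 0,0,0,0,0,0.3,0, 0,0,0,0,0,0,0]'; python3 -c "
from h import *
to(545,7,76)"
```

```text
clock: 2.9
position: [544.6, 7.7, 77.8]
ee_rot: [2.549, 1.834, 0.003]
contact_force: [-6.6, 1.2, 29.7]
gripper_width: 0.8
clock 2.9 pos [544.6   7.7  77.8] joints [-0.11  0.56  1.89  0.    0.69 -1.35] F [-6.6  1.2 29.7] w 0.8
yaw of tool x 71.46 toolz [ 0.0022 -0.     -1.    ] go cm [-0.06  0.06  0.18]
```

```bash
python3 -m pendant '[0,0,0,0,0,0,0, 0,0,0,0,0,-1,0, 0,0,0,0,0,-2,0, 0,0,0,0,0,-0.5,9.5, 0,0,0,0,0,0,9.5, 0,0,0,0,0,0,9.5, 0,0,0,0,0,0,9.5, 0,0,0,0,0,0,9.5]'; python3 -c "
from h import *
to(545,7,60)"
```

```text
clock: 3.9
position: [544.1, 7.6, 110.3]
ee_rot: [-2.55, -1.834, 0.0]
contact_force: [0.4, 0.4, 0.0]
gripper_width: 44.7
clock 3.9 pos [544.1   7.6 110.3] joints [-0.11  0.51  1.87  0.    0.77 -1.35] F [0.4 0.4 0. ] w 44.7
yaw of tool x 71.45 toolz [-5.e-04  1.e-04 -1.e+00] go cm [-0.03  0.11  5.03]
```

```bash
python3 -m pendant '[0,0,0,0,0.1,0,8, 0,0,0,0,0,0,8, 0,0,0,0,0,0,8, 0,0,0,0,0,0,8, 0,0,0,0,0,2,8, 0,0,0,0,0,2,8, 0,0,0,0,0,1,8, 0,0,0,0,0,0,8]'; python3 -c "
from h import *
to(545,7,60)
im,d=r.grab_frame('scene')
cv2.imwrite('pics/p2.png',cv2.resize(im[150:300,230:400],None,fx=4,fy=4)[:,:,::-1])"
```

```text
clock: 4.9
position: [545.0, 7.3, 60.3]
ee_rot: [-2.55, -1.834, 0.001]
contact_force: [0.1, 0.7, -0.3]
gripper_width: 80.3
clock 4.9 pos [545.    7.3  60.3] joints [-0.11  0.59  1.9   0.    0.65 -1.35] F [ 0.1  0.7 -0.3] w 80.3
yaw of tool x 71.44 toolz [-9.e-04  2.e-04 -1.e+00] go cm [-0.02  0.01  0.03]
```

View pics/p2.png

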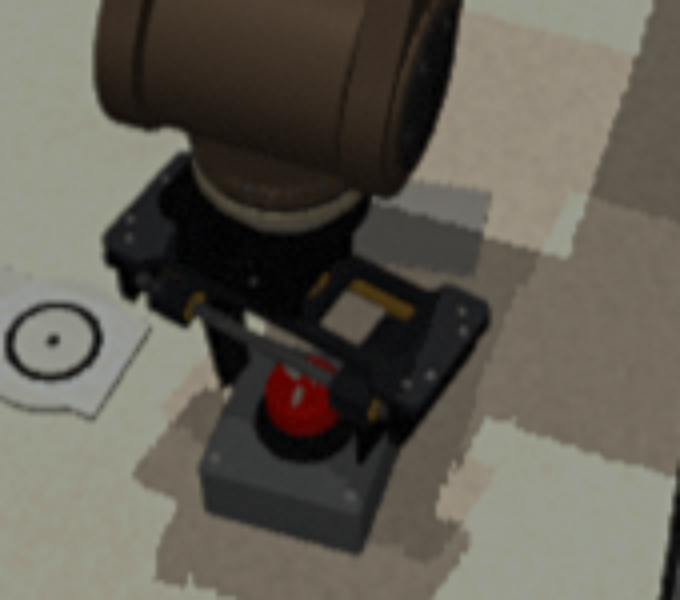

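Head is up and between the fingers. Close with 20 N.

```bash
python3 -m pendant '[0,0,0,0,0,0,3.5, 0,0,0,0,0,0,3.5, 0,0,0,0,0,0,3.5, 0,0,0,0,0,0,3.5, 0,0,0,0,0,0,3.5, 0,0,0,0,0,0,3.5, 0,0,0,0,0,0,3.5]' 20
```

```text
clock: 5.82
position: [545.4, 7.9, 60.8]
ee_rot: [-2.55, -1.834, -0.002]
contact_force: [1.8, 6.0, 1.2]
gripper_width: 38.8
```

```bash
python3 -m pendant '[0,0,8,0,0,0,3.5, 0,0,8,0,0,0,3.5, 0,0,8,0,0,0,3.5, 0,0,8,0,0,0,3.5, 0,0,8,0,0,0,3.5, 0,0,6,0,0,0,3.5, 0,0,0,0,0,0,3.5]'; python3 -c "
from h import *
to(545,7,60);print(r.sense()['torque'])"
```

```text
clock: 6.7
position: [544.8, 7.4, 60.6]
ee_rot: [-3.064, -0.693, 0.001]
contact_force: [-1.9, 1.8, 1.2]
gripper_width: 39.0
clock 6.7 pos [544.8   7.4  60.6] joints [-0.11  0.59  1.9   0.    0.65 -0.55] F [-1.9  1.8  1.2] w 39.0
yaw of tool x 25.49 toolz [-8.e-04  3.e-04 -1.e+00] go cm [0.   0.05 0.06]
[ 0.10022793  0.45465795 -0.03776596]
```

```bash
python3 -m pendant '[0,0,4,0,0,0,3.5, 0,0,4,0,0,0,3.5, 0,0,4,0,0,0,3.5, 0,0,0,0,0,0,3.5, 0,0,0,0,0,0,3.5]'; python3 -c "
from h import *
to(545,7,60);print(r.sense()['torque'])"
```

```text
clock: 7.32
position: [544.8, 7.0, 60.6]
ee_rot: [3.119, 0.372, -0.001]
contact_force: [-3.1, -3.2, 0.9]
gripper_width: 39.0
clock 7.325 pos [544.8   7.   60.6] joints [-0.11  0.59  1.9  -0.    0.65 -0.35] F [-3.1 -3.2  0.9] w 39.0
yaw of tool x 13.62 toolz [-6.e-04 -2.e-04 -1.e+00] go cm [0.01 0.01 0.06]
[-0.75654643  0.58628571  0.42741464]
```

```bash
python3 -m pendant '[0,0,-1,0,0,0,8.5, 0,0,0,0,0,0,8.5, 0,0,0,0,0,0,8.5, 0,0,0,0,0,0,8.5, 0,0,0,0,0,0,8.5, 0,0,0,0,0,-4,8.5, 0,0,0,0,0,-5,8.5, 0,0,0,0,0,-5,8.5, 0,0,0,0,0,0,8.5]'; python3 -c "
from h import *
to(580.5,265.8,200)
im,d=r.grab_frame('scene')
cv2.imwrite('pics/p3.png',cv2.resize(im[150:300,230:400],None,fx=4,fy=4)[:,:,::-1])"
```

```text
clock: 8.45
position: [546.4, 7.2, 204.1]
ee_rot: [3.115, 0.395, 0.01]
contact_force: [0.0, 0.9, -0.7]
gripper_width: 84.8
clock 8.45 pos [546.4   7.2 204.1] joints [-0.11  0.39  1.77  0.    0.98 -0.36] F [ 0.   0.9 -0.7] w 84.8
yaw of tool x 14.45 toolz [ 6.7e-03 -6.0e-04 -1.0e+00] go cm [  9.75 -24.19   0.42]
```

View pics/p3.png

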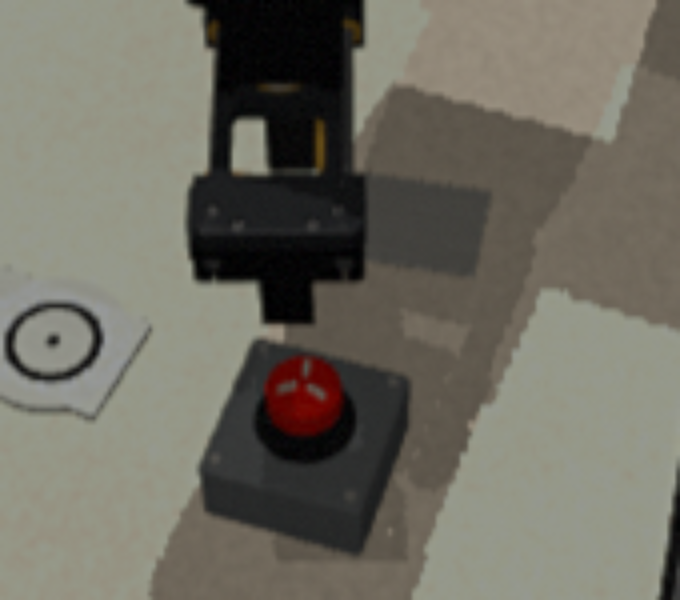

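```bash
python3 -m pendant '[0,0,-5.3,0,0,0,9.2, 0,0,0,0,0,0,9.2]'; python3 -c "
from h import *
to(580.5,265.8,200)
im=np.load('pics/scene0.npz')['im']
cv2.imwrite('pics/p4.png',cv2.resize(im[230:270,280:330],None,fx=8,fy=8)[:,:,::-1])"
```

```text
clock: 8.75
position: [544.6, 7.3, 199.3]
ee_rot: [-3.095, -0.538, 0.003]
contact_force: [-0.2, -0.8, 0.4]
gripper_width: 91.6
clock 8.75 pos [544.6   7.3 199.3] joints [-0.11  0.4   1.77  0.    0.97 -0.45] F [-0.2 -0.8  0.4] w 91.6
yaw of tool x 19.72 toolz [-2.2e-03  3.0e-04 -1.0e+00] go cm [ 12.1  -23.12  -0.07]
```

View pics/p4.png

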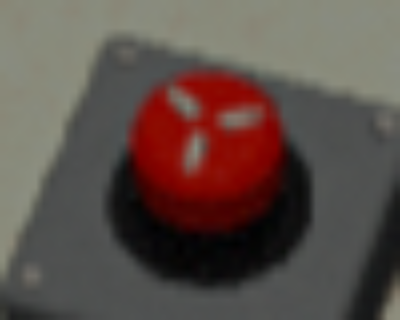

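```bash
python3 -m pendant '[0,0,0,2.42,-4.62,0,9.3, 0,0,0,2.42,-4.62,0,9.3, 0,0,0,2.42,-4.62,0,9.3, 0,0,0,2.42,-4.62,0,9.3, 0,0,0,2.42,-4.62,0,9.3, 0,0,0,0,0,0,9.3, 0,0,0,0,0,0,9.3]'; python3 -c "
from h import *
to(580.5,265.8,105)
for n in('top','scene'):
    im,d=r.grab_frame(n)
    C=cloud(n,d)
    b=im[190:310,135:255] if n=='top' else im[170:320,390:540]
    cv2.imwrite('pics/p5%s.png'%n,cv2.resize(b,None,fx=4,fy=4)[:,:,::-1])"
```

```text
clock: 9.62
position: [580.5, 265.2, 199.5]
ee_rot: [3.095, 0.537, -0.003]
contact_force: [0.3, 0.3, -0.4]
gripper_width: 93.0
clock 9.625 pos [580.5 265.2 199.5] joints [ 0.33  0.52  1.54 -0.    1.08 -0.02] F [ 0.3  0.3 -0.4] w 93.0
yaw of tool x 19.7 toolz [-1.7e-03 -7.0e-04 -1.0e+00] go cm [ 0.03 -0.05  9.45]
```

View pics/p5scene.png

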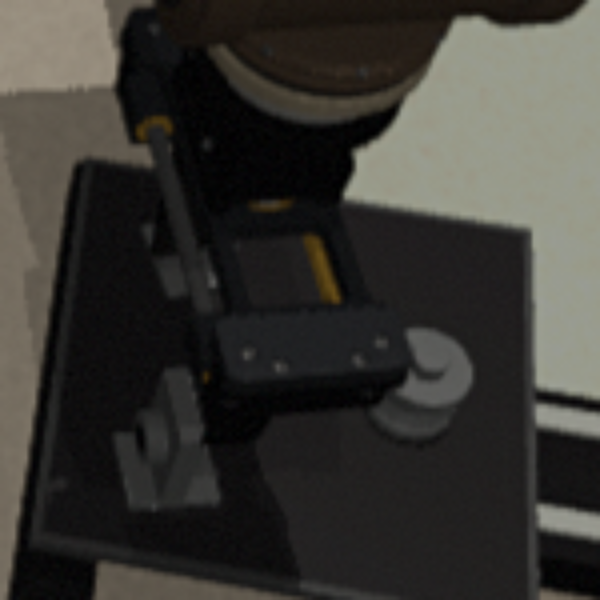

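View pics/p5top.png

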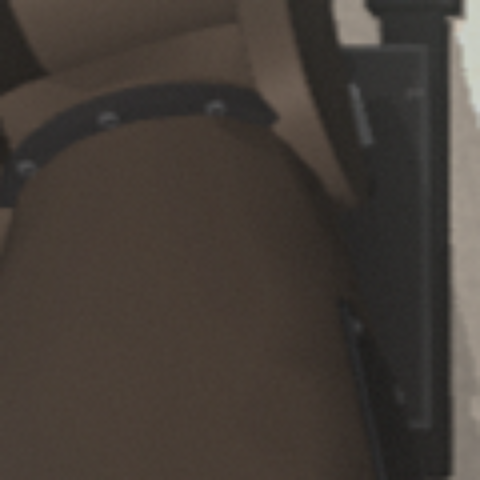

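```bash
python3 -m pendant '[0,0,0,0,0,0,6.6, 0,0,0,0,0,0,6.6, 0,0,0,0,0,0,6.6, 0,0,0,0,0,3.5,6.6, 0,0,0,0,0,3,6.6, 0,0,0,0,0,2,6.6, 0,0,0,0,0,1,6.6, 0,0,0,0,0,0,6.6]'; python3 -c "
from h import *
to(580.5,265.8,105)
for n in('scene',):
    im,d=r.grab_frame(n)
    b=im[170:320,390:540]
    cv2.imwrite('pics/p6%s.png'%n,cv2.resize(b,None,fx=4,fy=4)[:,:,::-1])"
```

```text
clock: 10.72
position: [580.9, 265.5, 105.4]
ee_rot: [-3.095, -0.539, 0.001]
contact_force: [-0.2, 0.3, 0.6]
gripper_width: 65.8
clock 10.725 pos [580.9 265.5 105.4] joints [ 0.33  0.63  1.63  0.    0.88 -0.02] F [-0.2  0.3  0.6] w 65.8
yaw of tool x 19.74 toolz [-5.e-04 -1.e-04 -1.e+00] go cm [-0.03 -0.04  0.04]
```

View pics/p6scene.png

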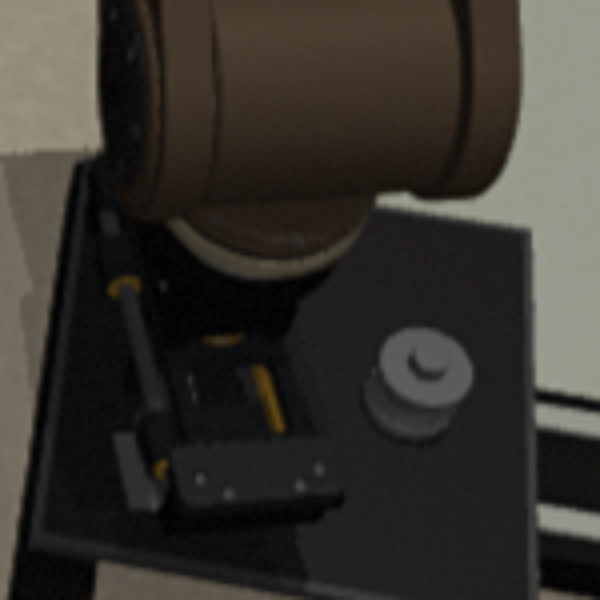

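The fingers straddle the bracket, whose foot still shows in place around crop (135,470), and no force is felt. Grip it.

```bash
python3 -m pendant '[0,0,0,0,0,0,3, 0,0,0,0,0,0,3, 0,0,0,0,0,0,3, 0,0,0,0,0,0,3, 0,0,0,0,0,0,3, 0,0,0,0,0,0,3]' 25; python3 -c "
from h import *
to(580.5,265.8,205)"
```

```text
clock: 11.52
position: [581.1, 265.6, 106.0]
ee_rot: [-3.095, -0.539, -0.001]
contact_force: [-0.1, -0.5, 6.0]
gripper_width: 40.2
clock 11.525 pos [581.1 265.6 106. ] joints [ 0.33  0.63  1.63  0.    0.88 -0.02] F [-0.1 -0.5  6. ] w 40.2
yaw of tool x 19.75 toolz [ 5.e-04  3.e-04 -1.e+00] go cm [-0.04 -0.04 -9.9 ]
```

```bash
python3 -m pendant '[0,0,0,0,0,-1,3, 0,0,0,0,0,-2,3, 0,0,0,0,0,-3,3, 0,0,0,0,0,-3,3, 0,0,0,0,0,-3,3, 0,0,0,0,0,0,3, 0,0,0,0,0,0,3]'; python3 -c "
from h import *
to(504.4,-138.3,226)
im,d=r.grab_frame('scene')
b=im[130:330,350:550]
cv2.imwrite('pics/p7.png',cv2.resize(b,None,fx=3,fy=3)[:,:,::-1])"
```

```text
clock: 12.4
position: [580.5, 265.4, 224.7]
ee_rot: [3.095, 0.539, -0.002]
contact_force: [0.1, 0.3, -2.0]
gripper_width: 39.8
clock 12.4 pos [580.5 265.4 224.7] joints [ 0.33  0.5   1.51  0.    1.13 -0.02] F [ 0.1  0.3 -2. ] w 39.8
yaw of tool x 19.75 toolz [-1.2e-03 -3.0e-04 -1.0e+00] go cm [-20.8   35.42  -0.1 ]
```

View pics/p7.png

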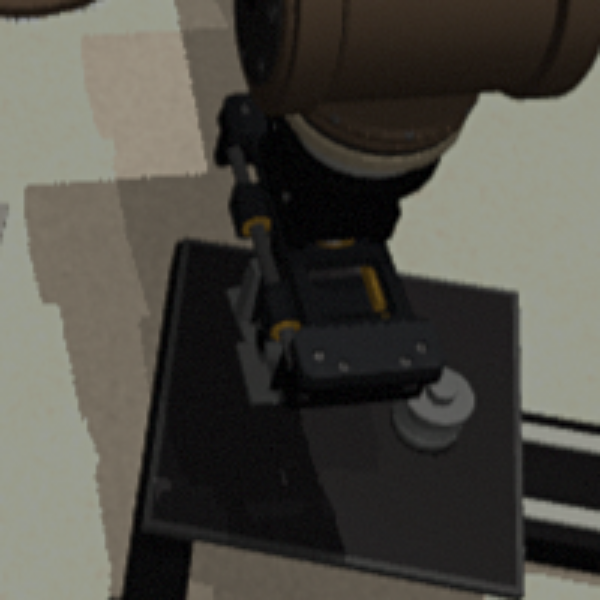

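```bash
python3 -m pendant '[0,0,0,-1,1.7,0,3, 0,0,0,-2,3.4,0,3, 0,0,0,-2.2,3.8,0,3, 0,0,0,-2.2,3.8,0,3, 0,0,0,-2.2,3.8,0,3, 0,0,0,-2.2,3.8,0,3, 0,0,0,-2.2,3.8,0,3, 0,0,0,-2.2,3.8,0,3, 0,0,0,-2,3.4,0,3, 0,0,0,-1,1.7,0,3, 0,0,0,0,0,0,3]'
python3 -m pendant '[0,0,6,0,0,0,3, 0,0,6,0,0,0,3, 0,0,6,0,0,0,3, 0,0,6,0,0,0,3, 0,0,6.1,0,0,0,3, 0,0,0,0,0,0,3, 0,0,0,0,0,0,3]'
python3 -c "
from h import *
to(504.4,-138.3,185)"
```

```text
clock: 13.82
position: [510.7, -111.5, 225.1]
ee_rot: [-3.095, -0.535, 0.002]
contact_force: [0.1, -0.1, -0.7]
gripper_width: 40.0
clock: 14.7
position: [511.6, -109.6, 225.5]
ee_rot: [-3.129, 0.279, 0.0]
contact_force: [0.4, 0.1, -0.9]
gripper_width: 39.8
clock 14.7 pos [ 511.6 -109.6  225.5] joints [-0.34  0.33  1.79  0.    1.01 -0.16] F [ 0.4  0.1 -0.9] w 39.8
yaw of tool x -10.2 toolz [-3.e-04  2.e-04 -1.e+00] go cm [-0.2   2.95  4.05]
```

```bash
python3 -m pendant '[0,0,0,-0.1,1,1,3, 0,0,0,-0.1,1,1,3, 0,0,0,0,0.95,1,3, 0,0,0,0,0,1,3, 0,0,0,0,0,0,3, 0,0,0,0,0,0,3, 0,0,0,0,0,0,3]'
python3 - <<'E'
from h import *
to(504.4,-138.3,185)
for n in('scene','top'):
    im,d=r.grab_frame(n);np.savez(f"pics/{n}9.npz",im=im,d=d)
    b=im[100:300,100:320] if n=='scene' else im[180:330,330:530]
    cv2.imwrite(f'pics/p9{n}.png',cv2.resize(b,None,fx=3.4,fy=3)[:,:,::-1])
    C=cloud(n,d);m=(abs(C[...,0]-503)<45)&(abs(C[...,1]+145)<45)&(C[...,2]>150)&(C[...,2]<245)&(im.mean(-1)>40)
    q=C[m];print(n,len(q),q.min(0),q.max(0))
E
```

```text
clock: 15.58
position: [504.7, -138.4, 186.0]
ee_rot: [3.129, -0.283, 0.001]
contact_force: [-0.8, -0.5, -0.3]
gripper_width: 39.6
clock 15.575 pos [ 504.7 -138.4  186. ] joints [-0.39  0.38  1.84  0.    0.92 -0.21] F [-0.8 -0.5 -0.3] w 39.6
yaw of tool x -10.33 toolz [ 7.e-04 -2.e-04 -1.e+00] go cm [-0.03 -0.01  0.1 ]
scene 198 [ 474.28269844 -160.21602223  162.30074418] [ 531.26609399 -111.43640082  236.70576175]Traceback (most recent call last):
  File "<stdin>", line 8, in <module>
    return umr_minimum(a, axis, None, out, keepdims, initial, where)
ValueError: zero-size array to reduction operation minimum which has no identity
```

View pics/p9scene.png

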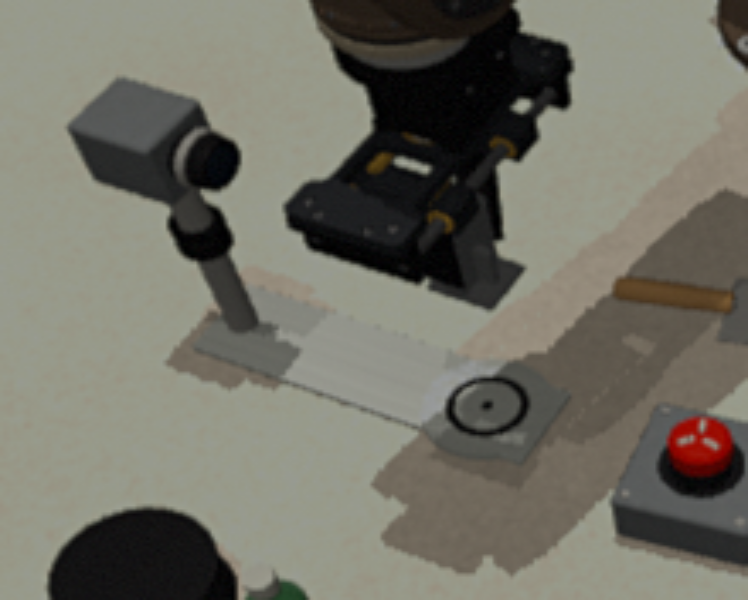

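View pics/p9top.png

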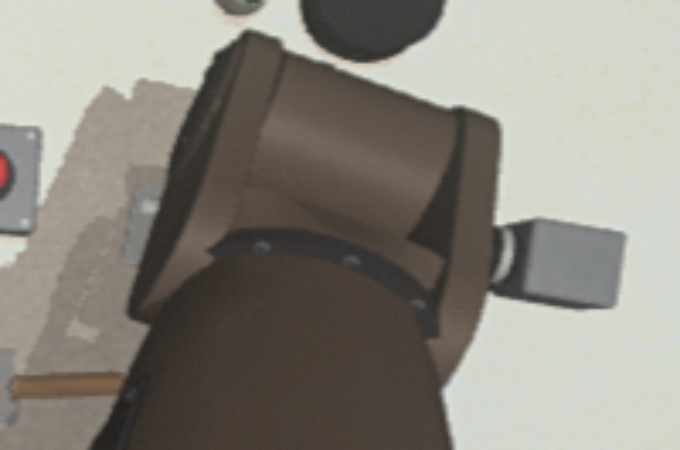

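```bash
python3 - <<'E'
from h import *
D=np.load("pics/scene9.npz");C=cloud("scene",D["d"])
m=(abs(C[...,0]-503)<45)&(abs(C[...,1]+140)<45)&(C[...,2]>155)&(C[...,2]<178)&(D["im"].mean(-1)>40)
q=C[m];print(len(q),np.histogram(q[:,2],np.arange(155,180,2)),cv2.minAreaRect(q[:,:2].astype(np.float32)))
f=q[(q[:,2]>167)&(q[:,2]<176)];A=np.c_[f[:,:2]-f[:,:2].mean(0),np.ones(len(f))];print("foot-top plane slope x,y,z0",np.linalg.lstsq(A,f[:,2],rcond=None)[0])
# other things moved? compare
D0=np.load("pics/scene0.npz")
E=(np.abs(D["im"].astype(int)-D0["im"]).max(-1)>40).astype(np.uint8)*255
cv2.imwrite("pics/full9.png",D["im"][:,:,::-1])
s=r.sense();print(s["contact_force"],s["torque"])
E
```

```text
156 (array([ 0,  0,  0,  1,  6, 10, 29, 70, 36,  3,  1,  0]), array([155, 157, 159, 161, 163, 165, 167, 169, 171, 173, 175, 177, 179])) ((506.3267822265625, -134.85614013671875), (42.997737884521484, 44.071876525878906), 77.31089782714844)
foot-top plane slope x,y,z0 [-1.23396354e-02 -1.69668329e-02  1.70237024e+02]
[-0.68771412  0.06286727  0.02588379] [-0.0829604   0.05986393  0.03390484]
```

View pics/full9.png

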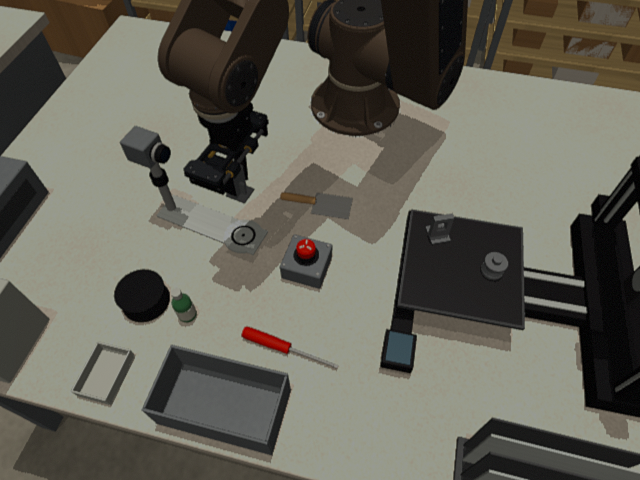

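```bash
python3 -c "
from plant import r
print(r.close_job());s=r.sense();print(s['clock'],s['position'],s['gripper_width'])"
```

```text
the job is handed in; nothing more can be done
None
the job is handed in; nothing more can be done
```

The job is handed in, with the bracket still gripped in front of the inspection camera, at about 16 s of the 56 s allowed. The system gave no verdict, so what follows rests on my own measurements.

**Stop box:** I pushed the mushroom down with closed fingers until the tip was at 77.8 mm, 8.2 mm below the head's resting height, with 30 N at the bottom. I then let it spring up, gripped the head and turned it clockwise until the wrist torque rose to 0.43 N m against the stop. The camera then showed the head up, and its marks had turned about 50°, against 51.6° for the full 0.9 rad.

**Bracket:** I gripped it by its side edges at 25 N, lifted it off the bed, turned it 30° and took it to the camera. Checks at the end:

| Check | Measured | Wanted |
|---|---|---|
| Bracket foot top height | 170.2 mm | 170 mm |
| Boss face height (from the foot) | about 200 mm | 200 mm |
| Bracket tilt | under 0.03 rad | under 0.17 rad |
| Foot centre vs. expected position | about 2 mm off | – |
| Yaw vs. measured camera direction | within about 0.01 rad | under 0.2 rad |
| Finger opening | 39.6 mm (still gripping) | 40 mm part |

**Other things:** in the last scene picture none of them looked moved or tipped; I judged this by eye.

The arm blocked the top camera's view of the bracket at the end, so these last checks use the scene camera and the arm's own readings. No check failed. The boss face itself was hidden, so I inferred its position from the foot and the tool pose.

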